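# Close the slide press: drilled platen over the guide rod

### The job

The slides in the press must cure flat: take the drilled platen by its handle and lower it level over the press's tall guide rod until it lies flat on the slides, in line with the press bed, then let go. Do not drop it onto the glass, and leave the plain platen without a hole where it is.

Things in the scene. Friction and masses are not known exactly. Their poses are not given: they have to be found in the camera images.
- press: Slide press, fixed: white base 200x100x15 mm, one upright steel rod near its end away from the robot, glass slides on a dark pad. Origin: rod axis at bench level. z up; x level, from the rod along the bed's middle: base x -30 to 170, slides x 22 to 138 mm, their tops (platen's rest) 20.5 mm up. Rod 14 mm thick to 115 mm height, then tapers to 6 mm at its top, 137 mm above the bench.
- drilled: Drilled platen, loose, about 0.4 kg: flat dark metal plate 190x80x10 mm, 28 mm through hole near one end, upright handle on top. Starts flat on the bench, hole end away from the robot. Origin: hole axis, at the underside. z up; x from the hole along the plate's middle (plate x -25 to 165 mm, y +-40). In the closed press its x points as the press's x.
- handle (a point): Grip point on the drilled platen's upright aluminium handle block: at platen x 70, y 0, 40 mm above the underside, over the centre of mass within 5 mm; axes as the platen's. The block is 40 mm long (x), 14 mm thick (y: grip across this), and stands from 10 to 60 mm above the underside.
- plain: Plain platen, a bystander: the same plate and handle but no hole, loose. Origin at the underside, 25 mm from the end away from the robot, x along the plate's middle, handle at x 70 mm.
There are look-alikes about, which are no part of the job. What is meant by the press is not red or yellow, and is the larger of those in its own colour.

How it is judged:
By the outcome, as a careful person would: the job done as asked, in the order asked, and still so for the second after the job is handed in, with the robot touching nothing.
It also fails if it takes over 45 s, if anything falls off the work surface, if the arm or the gripper's body presses on something with over 40 N, if the wrist force passes 120 N, or if a joint passes its speed limit or range.

### The arm

A 6-joint arm with a two-finger parallel gripper is mounted at the origin on the work surface. World frame = base frame: x ahead of the robot, y to its left, z up, the work surface at z = 0. Lengths are in m, angles in rad, forces in N, time in s.
With the tool pointing down it reaches from about 0.3 to 0.75 m from the base axis. Payload 8.5 kg.
Tool frame: the origin (TCP) lies midway between the tips of the shut fingers; the grasp point (between the pads) lies 19 mm behind it; y points along the fingers, x is the direction in which the jaws open and shut, and the axes are right-handed (so a half turn about y gives the same grasp; the last joint's range is limited). The gripper opens to 85 mm and grips with 20 to 120 N. Pads are 22 mm wide; open, the fingers measure 114 mm over their backs; the gripper's body (76 mm by 85 mm) begins 54 mm behind the grasp point. The pads swing forward as they close: fully open they stand 13 mm farther back than shut.
Start: joints at [1.072, 0.381, 1.297, -0, 1.464, -0.215], TCP at [0.154, 0.528, 0.209] pointing down, gripper open.
Joint ranges: [-3.11, 3.11], [-0.89, 2.33], [0.22, 2.48], [-1.42, 4.56], [0.17, 2.85], [-2.88, 2.88]. Speed limits (rad/s): [2.39, 2.39, 3.14, 3.14, 3.14, 3.14].

### API

Orientations are given as a unit quaternion [x, y, z, w].
In Python, from station import * gives the robot as it stands. The module is installed in compiled form; this text tells all that it offers.
- The arm moves only by the shell command python3 -m crank 'ROWS'. ROWS is JSON, one flat list of numbers, 7 for each row, row after row: the gripper's target within -1 to 1 (shut at 1, half-way at 0, fully open at -1), then the shift along the tool's x, y, z in units of 0.04 m (1.0 is 0.04 m), then the turn, a rotation vector about the tool's x, y, z in units of 0.1 rad (1.0 is 0.1 rad). In form: [gripper, x, y, z, rx, ry, rz, gripper, x, y, z, rx, ry, rz, ...]. A call has exactly 10 rows; each row shifts and turns the pose as measured when the row begins, along the tool's axes as they then stand; what a row does not reach is not made up. A row lasts 1/12 s, in which the tool goes at most 41.7 mm and 7.16 degrees, less where a joint would pass 70% of its speed; a pose out of reach is approached as far as the arm can. A call with a number of a shift or a turn outside -1 to 1 is refused whole. A call with a gripper value outside its range is refused whole. The fingers move at their own pace and stop on an object; the grip force is fixed at half the most. Time passes only in rows, so rows that do not move let the fingers close, or fill a call up. It gives the time, the measured TCP pose, the force and the opening at its end, in the units of the state.
- get_state(): the state, without advancing time (a new reading comes with each control period).
- camera(name): name is "scene" or "top" or "wrist"; returns a dict with "color" (400x640x3 uint8, red, green, blue), "fovy" (degrees; the focal length in pixels is half the picture's height over the tangent of half this angle, whatever the lens; pixels are square), "cx", "cy" (the principal point, pixels), "k1" (the pictures are not rectified: a ray, as slopes to the right and down, at radius r is drawn at 1 + k1 r^2 times it, then the intrinsics apply), "world_to_cam" (4x4, takes a point from world to camera coordinates); the wrist camera has in their place "tool_from_camera" (4x4, takes a point from camera to tool coordinates, whose origin is the TCP and whose axes are the tool frame's). Camera axes: x right, y up, looking along -z (the intrinsics and any distortion apply to the point x, -y, -z); pixel columns grow to the right and rows downward; lengths in m; the calibration is good to about 2 mm. A picture is of the moment at which its call begins: read the wrist's pose just before it. There is no depth.
- finish_job(): hands the job in, once; it reports no verdict.
Trained networks look in a picture, given as the dict that the camera call returned (one of the last four; its "shot" number tells which), for a name from the list of things; names that differ only in an ending like _2 or _b are one class to them, and where a whole thing is asked for, a point or a joint stands for the part that bears it (a point fixed in the world has none). Each returns a list of dicts, best first, with "p" (0 to 1); they miss things now and then, are a little off and sometimes report something else, mostly with a low value. They report only what shows in the picture. A call takes as long as a camera call. They do not tell look-alikes from the thing itself.
- spot_in(picture, query): "at" ([row, column] in pixels, amid what is visible of it).
- cut_out(picture, query): "region" (400x640 bool, what is visible of it) and "at" ([row, column] in pixels, amid what is visible of it).
- spot_point(picture, query): "at" ([row, column] in pixels: a listed point, or the origin of a listed thing).
The state is a dict: "time_s": time; "joint_positions": joint angles; "dq": joint speeds; "joint_efforts": joint torques, N m; "position": TCP position; "eef_rot": TCP orientation; "force": force on the tool from outside, world axes, zero at the start; "ft_torque": the same for the moment, N m; "width": finger opening in m.
Only numpy, scipy, OpenCV 4.12 (cv2) and the standard library are available. Lean on these libraries where they do the work, as an engineer would, in place of code of your own. Each camera call takes 0.05 s, during which the arm holds its last target.

## Working session

There is one attempt and no reset: what is moved stays moved. The work goes in short steps, Python scripts to look and compute and a shell command to move; the robot and the scene stay as the last step left them, time stands still between calls to the robot, and variables do not carry over. Pictures are saved under pics/ and viewed, and the job is handed in when it is done.

```bash
mkdir -p pics
cat > h.py <<'E'
from station import *
import numpy as np, cv2
from scipy.spatial.transform import Rotation as R
def save(c,n): cv2.imwrite('pics/'+n,c['color'][:,:,::-1])
def T_tool(s):
    T=np.eye(4);T[:3,:3]=R.from_quat(s['eef_rot']).as_matrix();T[:3,3]=s['position'];return T
def cam2w(c,s=None):
    if 'world_to_cam' in c: return np.linalg.inv(np.array(c['world_to_cam']))
    return T_tool(s)@np.array(c['tool_from_camera'])
def K(c):
    f=200/np.tan(np.radians(c['fovy'])/2);return np.array([[f,0,c['cx']],[0,f,c['cy']],[0,0,1.]])
def pix2w(c,rc,z,s=None):
    rc=np.atleast_2d(np.array(rc,float));uv=rc[:,::-1].reshape(-1,1,2)
    d=np.array([c['k1'],0,0,0.,0])
    p=cv2.undistortPoints(uv.copy(),K(c),d).reshape(-1,2)
    # distortion model: drawn = ray*(1+k1 r^2)
    M=cam2w(c,s);D=np.c_[p[:,0],-p[:,1],-np.ones(len(p))]@M[:3,:3].T;o=M[:3,3]
    t=(z-o[2])/D[:,2];return o+D*t[:,None]
def w2pix(c,P,s=None):
    M=np.linalg.inv(cam2w(c,s));P=np.atleast_2d(P);q=P@M[:3,:3].T+M[:3,3]
    p=np.c_[q[:,0],-q[:,1]]/-q[:,2:3];r2=(p**2).sum(1,keepdims=True);p=p*(1+c['k1']*r2)
    k=K(c);return np.c_[p[:,1]*k[1,1]+k[1,2],p[:,0]*k[0,0]+k[0,2]]
E
python3 - <<'E'
from h import *
s=get_state();print({k:np.round(v,4) for k,v in s.items()})
for n in ['scene','top','wrist']:
    s=get_state();c=camera(n);save(c,n+'0.png');print(n,c['fovy'],c['cx'],c['cy'],c['k1'],np.round(cam2w(c,s),3).tolist())
    for q in ['press','drilled','handle','plain']:
        for f in (spot_in,spot_point):
            print(n,q,f.__name__,[(np.round(d['at']).astype(int).tolist(),round(d['p'],2)) for d in f(c,q)])
E
```

```text
{'time_s': np.float64(0.0), 'joint_positions': array([ 1.0717,  0.3812,  1.2982, -0.    ,  1.4636, -0.2153]), 'dq': array([-0.0017,  0.0003,  0.001 , -0.001 ,  0.0005,  0.0012]), 'joint_efforts': array([ 0.00000e+00, -4.48460e+01, -2.31274e+01, -2.00000e-04,
        4.80000e-03,  0.00000e+00]), 'position': array([0.1538, 0.5277, 0.2082]), 'eef_rot': array([ 0.5659,  0.4238, -0.4247, -0.5655]), 'force': array([ 0.0976, -0.2189,  0.6713]), 'ft_torque': array([-0.0145, -0.0079, -0.0147]), 'width': np.float64(0.0857)}
scene 51.15998998590672 315.73842738253387 195.51906838148568 -0.05075665530713391 [[0.025, -0.784, 0.621, 1.295], [1.0, 0.009, -0.029, -0.154], [0.017, 0.621, 0.783, 0.978], [0.0, 0.0, 0.0, 1.0]]
scene press call [([236, 158], 0.95), ([137, 260], 0.89), ([274, 236], 0.62), ([198, 248], 0.58)]
scene press call [([257, 162], 0.93), ([149, 270], 0.88), ([292, 239], 0.86), ([216, 254], 0.65)]
scene drilled call [([200, 439], 0.57)]
scene drilled call [([220, 449], 0.94)]
scene handle call [([206, 437], 0.77)]
scene handle call [([195, 442], 0.85), ([210, 342], 0.38)]
scene pla
[... 351 characters left out ...]

top press call [([160, 456], 0.82), ([287, 364], 0.78), ([126, 383], 0.57), ([203, 374], 0.55)]
top drilled call [([214, 194], 0.63)]
top drilled call []
top handle call [([213, 192], 0.67)]
top handle call [([211, 190], 0.72), ([203, 374], 0.38)]
top plain call [([232, 293], 0.58), ([224, 380], 0.39)]
top plain call [([210, 291], 0.81)]
wrist 71.9693824851783 318.21488883337025 197.03046253334122 0.007860493570883826 [[0.28, -0.925, -0.256, 0.089], [0.96, 0.27, 0.075, 0.547], [-0.0, -0.267, 0.964, 0.373], [0.0, 0.0, 0.0, 1.0]]
wrist press call []
wrist press call []
wrist drilled call []
wrist drilled call []
wrist handle call []
wrist handle call []
wrist plain call []
wrist plain call []
```

View pics/scene0.png

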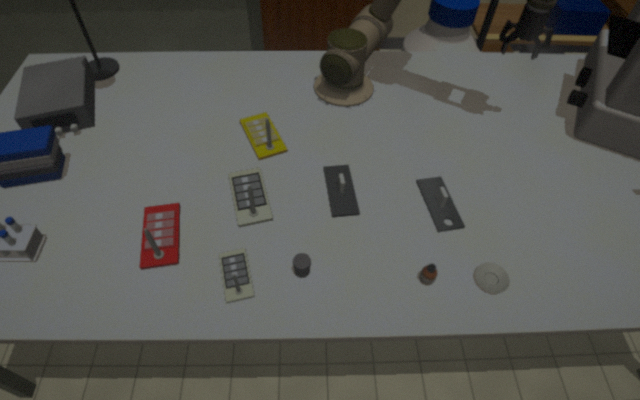

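View pics/top0.png

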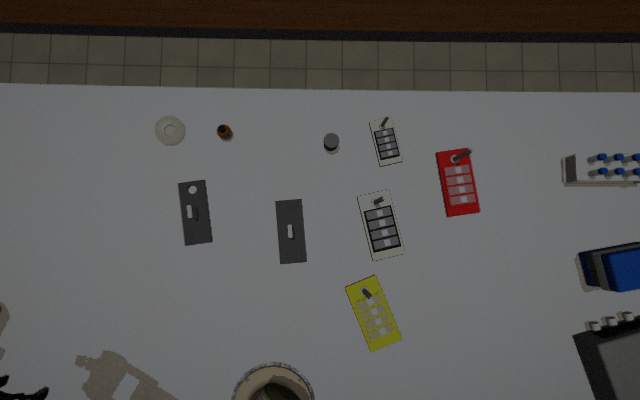

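Press candidates in the top view: larger white (225,379), smaller white (140,385), red (182,458) and yellow (313,373). The larger white one fits, since it is neither red nor yellow and is the larger of the two whites. The drilled platen is at (212,195) with its hole at (190,193). The plain one is at (232,291). I'll confirm with enlarged crops.

Run:
```python
from h import *
c=camera('top');im=c['color'][:,:,::-1]
a=cv2.resize(im[110:270,340:440],None,fx=4,fy=4,interpolation=cv2.INTER_CUBIC)[:600]
b=cv2.resize(im[150:300,160:250],None,fx=4,fy=4,interpolation=cv2.INTER_CUBIC)
cv2.imwrite('pics/crop1.png',np.hstack([a,b]))
# segment by color
hsv=cv2.cvtColor(im,cv2.COLOR_BGR2HSV);print(im[225,365],im[225,340],im[193,362],im[220,190],im[230,376])
for q in('drilled','press'):
  for d in cut_out(c,q):
    m=d['region'].astype(np.uint8);cn=max(cv2.findContours(m,0,2)[0],key=cv2.contourArea)
    bx=cv2.boxPoints(cv2.minAreaRect(cn))[:,::-1]
    print(q,round(d['p'],2),np.round(bx,1).tolist());print(np.round(pix2w(c,bx,.01 if q=='drilled' else .015)[:,:2],3).tolist())
```

```text
[110 113 112] [117 114 112] [116 115 112] [42 44 42] [43 42 42]
drilled 0.81 [[182.89999389648438, 176.39999389648438], [178.89999389648438, 205.10000610351562], [241.39999389648438, 213.8000030517578], [245.39999389648438, 185.10000610351562]]
[[0.644, 0.305], [0.657, 0.219], [0.469, 0.186], [0.456, 0.271]]
press 0.85 [[151.5, 433.6000061035156], [146.10000610351562, 471.3999938964844], [211.60000610351562, 480.79998779296875], [217.0, 443.0]]
[[0.749, -0.476], [0.767, -0.592], [0.567, -0.614], [0.549, -0.5]]
press 0.83 [[121.4000015258789, 367.5], [115.4000015258789, 390.8999938964844], [160.8000030517578, 402.70001220703125], [166.8000030517578, 379.29998779296875]]
[[0.841, -0.274], [0.861, -0.346], [0.719, -0.381], [0.7, -0.31]]
press 0.59 [[196.5, 355.29998779296875], [187.89999389648438, 388.79998779296875], [253.10000610351562, 405.6000061035156], [261.70001220703125, 372.0]]
[[0.608, -0.236], [0.635, -0.338], [0.44, -0.386], [0.414, -0.286]]
press 0.55 [[286.1000061035156, 343.3999938964844], [273.29998779296875, 375.1000061035156], [340.20001220703125, 402.20001220703125], [353.0, 370.5]]
[[0.342, -0.201], [0.38, -0.295], [0.19, -0.372], [0.153, -0.28]]
```

View pics/crop1.png

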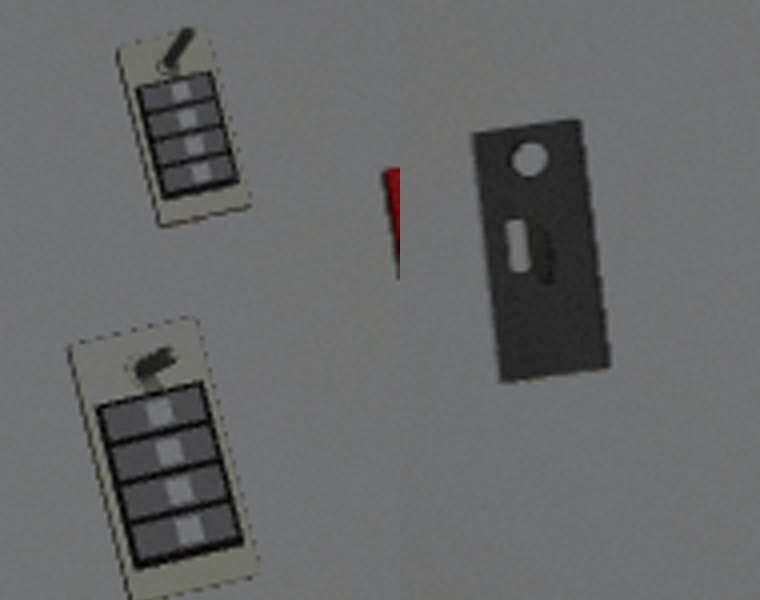

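The crop shows the larger white press, with its rod near the far end, and the platen with its hole and handle. Next I'll refine both poses by fitting models to the image.

```bash
cat > fit.py <<'E'
from h import *
from scipy.optimize import minimize
def rect(x0,x1,y0,y1): return np.array([[x0,y0],[x1,y0],[x1,y1],[x0,y1]],float)
def fr(p,P2,z):
    x,y,a=p;c,s=np.cos(a),np.sin(a);return np.c_[P2@np.array([[c,s],[-s,c]])+[x,y],np.full(len(P2),z)]
def edgefit(c,p0,polys,s=None,n=60,w=6):
    """maximise |gradient| across the outlines; polys: list of (2D poly, z, sign) sign=+1 inside brighter"""
    g=cv2.GaussianBlur(cv2.cvtColor(c['color'],cv2.COLOR_RGB2GRAY).astype(np.float32),(0,0),0.8)
    def sample(rc): return cv2.remap(g,rc[:,1].astype(np.float32).reshape(1,-1),rc[:,0].astype(np.float32).reshape(1,-1),cv2.INTER_LINEAR)[0]
    def cost(p,d):
        t=0
        for P,z,sg in polys:
            Q=np.roll(P,-1,0);pts=[];nn=[]
            cen=P.mean(0)
            for a,b in zip(P,Q):
                k=np.linspace(.04,.96,n)[:,None];pts.append(a+(b-a)*k);e=b-a;nv=np.array([e[1],-e[0]])/np.linalg.norm(e)
                if nv@(a-cen)<0: nv=-nv
                nn.append(np.repeat(nv[None],n,0))
            pts=np.vstack(pts);nn=np.vstack(nn)
            i=sample(w2pix(c,fr(p,pts-nn*d,z),s));o=sample(w2pix(c,fr(p,pts+nn*d,z),s))
            t-=np.mean(sg*(i-o))
        return t
    p=np.array(p0,float)
    for d in (.006,.003,.0015):
        r=minimize(cost,p,args=(d,),method='Nelder-Mead',options=dict(initial_simplex=p+np.vstack([np.zeros(3),np.diag([d,d,d*8])]),xatol=1e-5,fatol=1e-4));p=r.x
    return p,r.fun
th=np.linspace(0,2*np.pi,25)[:-1]
hole=14e-3*np.c_[np.cos(th),np.sin(th)]
DR=[(rect(-.025,.165,-.04,.04),.010,-1),(hole,.010,1)]
PAD=None
E
python3 - <<'E'
from fit import *
for n in('top','scene'):
    c=camera(n)
    p,f=edgefit(c,[.625,.258,np.radians(-169.8)],DR);print(n,'drilled',p[:2].round(4),np.degrees(p[2]).round(2),f, 'handle',fr(p,np.array([[.07,0]]),0).round(4))
    for w in([(rect(-.03,.17,-.05,.05),.015,1)],[(rect(-.03,.17,-.05,.05),.015,1),(rect(.022,.138,-.0375,.0375),.02,-1)]):
        q,f=edgefit(c,[.592,-.294,np.radians(-165.9)],w);print(n,'press',q[:2].round(4),np.degrees(q[2]).round(2),f)
    im=c['color'][:,:,::-1].copy()
    for P,z,_ in DR: cv2.polylines(im,[np.round(w2pix(c,fr(p,P,z))[:,::-1]*16).astype(int)],1,(0,255,0),1,8,4)
    for P,z,_ in w: cv2.polylines(im,[np.round(w2pix(c,fr(q,P,z))[:,::-1]*16).astype(int)],1,(0,255,0),1,8,4)
    for z in(0,.137):cv2.circle(im,tuple(np.round(w2pix(c,[[q[0],q[1],z]])[0,::-1]).astype(int)),1,(0,0,255),-1)
    x0=160 if n=='top' else 220; cr=im[150:270,x0:x0+250];cv2.imwrite(f'pics/fit_{n}.png',cv2.resize(cr,None,fx=3,fy=3))
s=get_state();Rt=R.from_quat(s['eef_rot']).as_matrix();print(Rt.round(3), np.array(camera('wrist')['tool_from_camera']).round(3))
E
```

```text
top drilled [0.6253 0.2571] -170.92 -50.95508575439453 handle [[0.5562 0.246  0.    ]]
top press [ 0.6006 -0.3094] -166.35 -2.748108386993408
top press [ 0.6006 -0.3077] -165.57 -6.676105976104736
scene drilled [0.6288 0.2555] -171.12 -26.227746963500977 handle [[0.5596 0.2447 0.    ]]
scene press [ 0.5918 -0.2973] -165.73 -1.37803053855896
scene press [ 0.58   -0.2848] -165.39 -3.846189022064209
[[ 0.28 -0.   -0.96]
 [ 0.96  0.    0.28]
 [ 0.   -1.    0.  ]] [[ 1.     0.     0.001 -0.   ]
 [ 0.     0.267 -0.964 -0.165]
 [-0.     0.964  0.267  0.068]
 [ 0.     0.     0.     1.   ]]
```

View pics/fit_top.png

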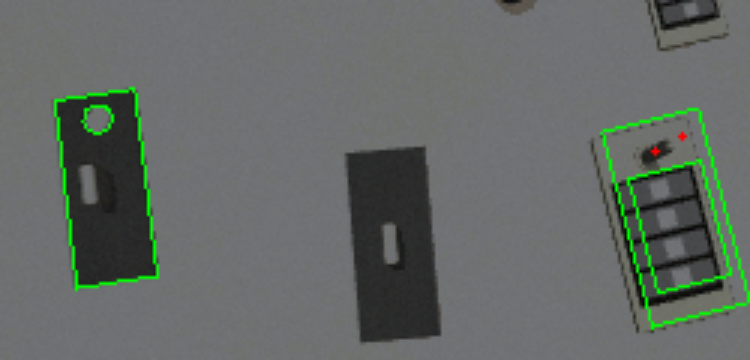

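View pics/fit_scene.png

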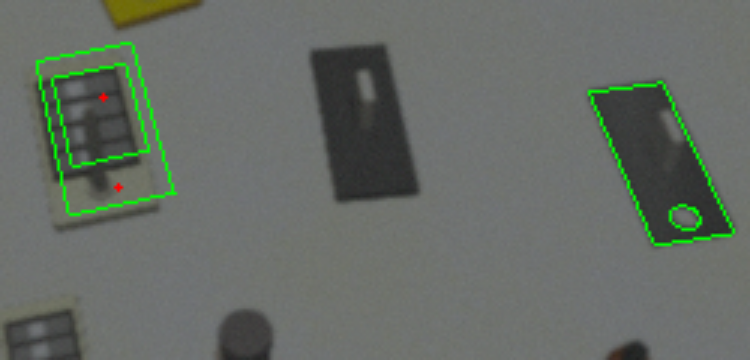

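The platen fit is good, with the two views differing by about 3 mm. The press fit drifted, so I'll redo it later from the wrist camera. Moving toward the handle.

```bash
python3 -m crank '[-1,-0.3,0,-0.5,0,0,0, -1,-0.3,0,-0.9,0,0,0, -1,-0.3,0,-0.9,0,0,0, -1,-0.3,0,-0.9,0,0,0, -1,-0.3,0,-0.9,0,0,0, -1,-0.3,0,-0.9,0,0,0, -1,-0.3,0,-0.9,0,0,0, -1,-0.3,0,-0.9,0,0,0, -1,-0.3,0,-0.9,0,0,0, -1,0,0,0,0,0,0]'
cat > to.py <<'E'
import sys
from h import *
# usage: to.py x y z yawx(deg)  -> remaining shift in present tool axes (units) and ry (units)
x,y,z,a=map(float,sys.argv[1:]);s=get_state();M=T_tool(s)[:3,:3]
d=M.T@(np.array([x,y,z])-s['position'])/.04
c,q=np.cos(np.radians(a)),np.sin(np.radians(a))
G=np.array([[c,0,-q],[q,0,c],[0,-1,0]])
r=R.from_matrix(M.T@G).as_rotvec()/.1
print('t',round(s['time_s'],2),'pos',np.array(s['position']).round(4),'shift',d.round(2),'turn',r.round(2),'F',np.round(s['force'],1),'w',round(s['width'],4))
E
python3 to.py .558 .2455 .17 99
```

```text
time_s: 2.48
position: [0.4301, 0.3308, 0.2087]
eef_rot: [-0.564, -0.427, 0.425, 0.564]
force: [-0.8, -0.3, -0.8]
width: 0.0855
t 2.48 pos [0.4301 0.3308 0.2087] shift [-1.18  0.97 -3.66] turn [ 0.02 -4.34  0.02] F [-0.8 -0.3 -0.8] w 0.0855
```

```bash
python3 -m crank '[-1,-0.25,0.2,-0.75,0,0,0, -1,-0.25,0.2,-0.75,0,0,0, -1,-0.25,0.2,-0.75,0,0,0, -1,-0.25,0.2,-0.75,0,0,0, -1,-0.2,0.2,-0.7,0,0,0, -1,0,0,0,0,-0.9,0, -1,0,0,0,0,-0.9,0, -1,0,0,0,0,-0.9,0, -1,0,0,0,0,-0.9,0, -1,0,0,0,0,-0.8,0]'
python3 to.py .558 .2455 .17 99
python3 - <<'E'
from fit import *
s=get_state();c=camera('wrist');save(c,'w1.png')
p,f=edgefit(c,[.627,.256,np.radians(-171)],DR,s);print(p[:2].round(4),np.degrees(p[2]).round(2),f,fr(p,np.array([[.07,0]]),0).round(4))
im=c['color'][:,:,::-1].copy()
for P,z,_ in DR+[(rect(.05,.09,-.007,.007),.06,1)]: cv2.polylines(im,[np.round(w2pix(c,fr(p,P,z),s)[:,::-1]*16).astype(int)],1,(0,255,0),1,8,4)
cv2.imwrite('pics/w1f.png',im)
E
```

```text
time_s: 3.32
position: [0.5672, 0.2376, 0.1654]
eef_rot: [0.454, 0.543, -0.541, -0.455]
force: [0.5, -0.5, 0.6]
width: 0.0851
t 3.32 pos [0.5672 0.2376 0.1654] shift [ 0.24 -0.12  0.19] turn [0.01 0.18 0.03] F [ 0.5 -0.5  0.6] w 0.0851
[0.6249 0.2582] -170.66 -114.98200988769531 [[0.5559 0.2469 0.    ]]
```

View pics/w1f.png

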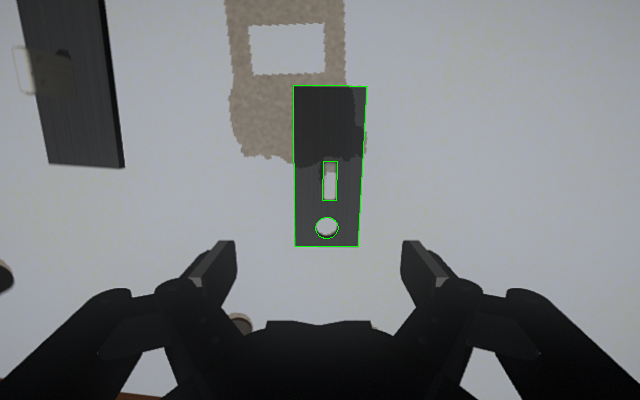

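The fit matches the plate, hole (227,326) and handle (180,330) within a pixel. Next: align and descend.

```bash
python3 to.py .5559 .2469 .06 99.3; python3 -m crank '[-1,0.28,0,0.26,0,0.2,0, -1,0,0,0,0,0,0, -1,0,0.4,0,0,0,0, -1,0,0.4,0,0,0,0, -1,0,0.4,0,0,0,0, -1,0,0.4,0,0,0,0, -1,0,0.4,0,0,0,0, -1,0,0.4,0,0,0,0, -1,0,0,0,0,0,0, -1,0,0,0,0,0,0]'; python3 to.py .5559 .2469 .021 99.3
```

```text
t 3.37 pos [0.5671 0.2376 0.1654] shift [0.27 2.63 0.24] turn [0.01 0.18 0.03] F [-0.2 -0.1 -1. ] w 0.0851
time_s: 4.2
position: [0.5574, 0.2477, 0.0675]
eef_rot: [0.463, 0.538, -0.533, -0.461]
force: [0.5, 0.1, 0.3]
width: 0.0852
t 4.2 pos [0.5574 0.2477 0.0675] shift [-0.02  1.16  0.05] turn [ 0.07 -0.15  0.02] F [0.5 0.1 0.3] w 0.0852
```

```bash
python3 -m crank '[-1,-0.02,0.35,0.05,0.07,-0.15,0.02, -1,0,0.35,0,0,0,0, -1,0,0.35,0,0,0,0, -1,0,0.11,0,0,0,0, -1,0,0,0,0,0,0, -1,0,0,0,0,0,0, -1,0,0,0,0,0,0, -1,0,0,0,0,0,0, -1,0,0,0,0,0,0, -1,0,0,0,0,0,0]'; python3 to.py .5559 .2469 .021 99.3
```

```text
time_s: 5.03
position: [0.5592, 0.2471, 0.0242]
eef_rot: [0.459, 0.542, -0.537, -0.455]
force: [-0.9, -0.3, 0.1]
width: 0.0856
t 5.03 pos [0.5592 0.2471 0.0242] shift [0.01 0.08 0.08] turn [0.09 0.03 0.  ] F [-0.9 -0.3  0.1] w 0.0856
```

Level the tool (rx 0.09), trim, then close.

```bash
python3 -m crank '[-1,0,0.08,0.08,0.1,0,0, -1,0,0,0,0,0,0, -1,0,0,0,0,0,0, 1,0,0,0,0,0,0, 1,0,0,0,0,0,0, 1,0,0,0,0,0,0, 1,0,0,0,0,0,0, 1,0,0,0,0,0,0, 1,0,0,0,0,0,0, 1,0,0,0,0,0,0]'; python3 to.py .5559 .2469 .021 99.3
```

```text
time_s: 5.87
position: [0.5561, 0.2467, 0.0214]
eef_rot: [0.457, 0.54, -0.539, -0.457]
force: [0.6, 0.4, -0.2]
width: 0.0124
t 5.87 pos [0.5561 0.2467 0.0214] shift [0.01 0.01 0.  ] turn [-0.    0.03  0.  ] F [ 0.6  0.4 -0.2] w 0.0124
```

Gripped: opening 12.4 mm, reading as the 14 mm handle. Lift slowly.

```bash
python3 -m crank '[1,0,-0.15,0,0,0,0, 1,0,-0.4,0,0,0,0, 1,0,-0.6,0,0,0,0, 1,0,-0.6,0,0,0,0, 1,0,-0.6,0,0,0,0, 1,0,-0.6,0,0,0,0, 1,0,-0.6,0,0,0,0, 1,0,-0.5,0,0,0,0, 1,0,-0.3,0,0,0,0, 1,0,0,0,0,0,0]'; python3 to.py .527 -.305 .19 104
python3 - <<'E'
from h import *
c=camera('wrist');save(c,'w2.png');c=camera('scene');save(c,'s2.png')
E
```

```text
time_s: 6.7
position: [0.5523, 0.2456, 0.2002]
eef_rot: [-0.453, -0.535, 0.544, 0.461]
force: [0.4, 0.4, -3.2]
width: 0.0125
t 6.7 pos [0.5523 0.2456 0.2002] shift [-13.47   0.31   2.88] turn [-0.17 -0.79 -0.  ] F [ 0.4  0.4 -3.2] w 0.0125
```

View pics/w2.png

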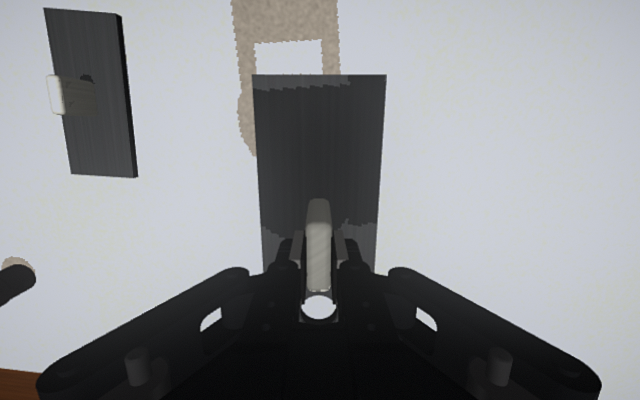

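View pics/s2.png

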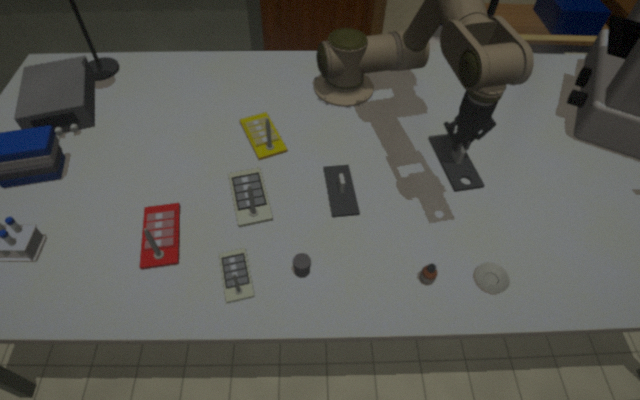

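The wrist and scene views show the platen held, hanging level (hole at 306,318 in the wrist view), with the wrist force at 3.2 N. Moving partway so the wrist camera can see the press beside the platen.

```bash
python3 -m crank '[1,-0.3,0,0.05,-0.17,-0.3,0, 1,-0.6,0,0.1,0,-0.3,0, 1,-0.9,0,0.2,0,-0.2,0, 1,-0.9,0,0.2,0,0,0, 1,-0.9,0,0.2,0,0,0, 1,-0.9,0,0.2,0,0,0, 1,-0.9,0,0.2,0,0,0, 1,-0.9,0,0.2,0,0,0, 1,-0.6,0,0.2,0,0,0, 1,-0.3,0,0.1,0,0,0]'; python3 to.py .527 -.305 .19 104
python3 -m crank '[1,0,-0.1,0,0,0,0, 1,0,0,0,0,0,0, 1,0,0,0,0,0,0, 1,0,0,0,0,0,0, 1,0,0,0,0,0,0, 1,0,0,0,0,0,0, 1,0,0,0,0,0,0, 1,0,0,0,0,0,0, 1,0,0,0,0,0,0, 1,0,0,0,0,0,0]'; python3 to.py .527 -.305 .19 104
python3 - <<'E'
from h import *
c=camera('wrist');save(c,'w3.png');
for q in('press','drilled'):print([(d['p'],d['at']) for d in spot_point(c,q)])
c=camera('top');save(c,'t3.png')
E
```

```text
time_s: 7.63
position: [0.5475, -0.0588, 0.1794]
eef_rot: [-0.422, -0.553, 0.567, 0.442]
force: [0.6, -0.5, -4.3]
width: 0.0123
t 7.63 pos [ 0.5475 -0.0588  0.1794] shift [-5.82 -0.26  2.07] turn [-0.33  0.13  0.11] F [ 0.6 -0.5 -4.3] w 0.0123
time_s: 8.47
position: [0.5452, -0.0568, 0.1781]
eef_rot: [-0.418, -0.552, 0.568, 0.445]
force: [-0.2, 0.5, -4.3]
width: 0.0124
t 8.47 pos [ 0.5452 -0.0568  0.1781] shift [-5.88 -0.31  2.04] turn [-0.42  0.14  0.17] F [-0.2  0.5 -4.3] w 0.0124
[(0.85, [171.1, 121.7])]
[(0.74, [305.3, 322.7])]
```

View pics/w3.png

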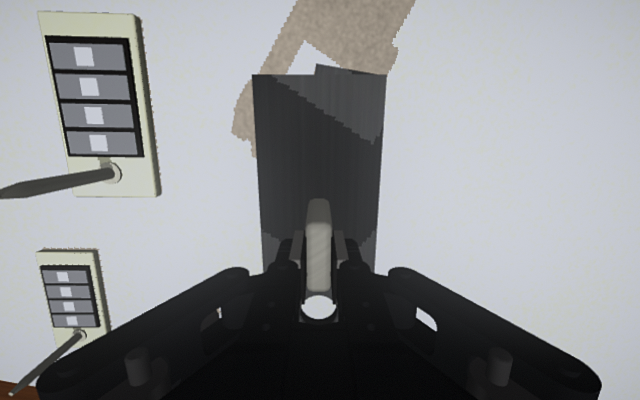

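View pics/t3.png

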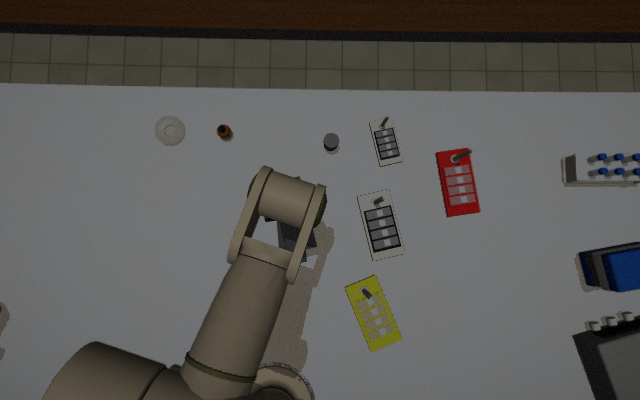

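The larger white press is at upper left, with the rod base at about (173,113) and the tip at (190,5). Fitting its base outline in the colour channel.

```bash
cat > pf.py <<'E'
from fit import *
def pressfit(c,s,p0=(.592,-.297,np.radians(-165.8)),name=None):
    lab=cv2.cvtColor(c['color'],cv2.COLOR_RGB2LAB)[:,:,2]
    d=dict(c);d['color']=np.repeat(np.clip((lab.astype(float)-110)*6,0,255).astype(np.uint8)[:,:,None],3,2)
    p,f=edgefit(d,p0,[(rect(-.03,.17,-.05,.05),.015,1)],s)
    # pad: known x extents only approx; fit dark pad rect from gray, x 20..140 half-width scan
    res=[]
    for mx in(0,.002,.004):
        for hw in(.036,.038,.04,.042,.044):
            g,e=edgefit(c,p,[(rect(.022-mx,.138+mx,-hw,hw),.018,-1)],s);res.append((e,mx,hw,g))
    res.sort(key=lambda r:r[0]);b=res[0]
    print('base',p[:2].round(4),np.degrees(p[2]).round(2),f.round(1),'pad',b[3][:2].round(4),np.degrees(b[3][2]).round(2),b[:3])
    if name:
        im=c['color'][:,:,::-1].copy()
        for P,z in((rect(-.03,.17,-.05,.05),.015),(rect(.022-b[1],.138+b[1],-b[2],b[2]),.018)):
            cv2.polylines(im,[np.round(w2pix(c,fr(p,P,z),s)[:,::-1]*16).astype(int)],1,(0,255,0),1,8,4)
        for z in(.015,.05,.137):cv2.circle(im,tuple(np.round(w2pix(c,[[p[0],p[1],z]],s)[0,::-1]).astype(int)),2,(0,0,255),-1)
        cv2.imwrite('pics/'+name,im)
    return p
E
python3 - <<'E'
from pf import *
s=get_state();c=camera('wrist');pressfit(c,s,name='w3f.png')
c=camera('top');pressfit(c,None,name='t3f.png')
c=camera('scene');pressfit(c,None,name='s3f.png')
E
```

```text
base [ 0.5935 -0.2953] -166.06 -46.8 pad [ 0.591  -0.2967] -166.01 (np.float64(-114.60028839111328), 0.004, 0.044)
base [ 0.5927 -0.2946] -166.04 -12.6 pad [ 0.5912 -0.2964] -166.31 (np.float64(-30.489925384521484), 0.004, 0.042)
base [ 0.5954 -0.2971] -166.06 -11.0 pad [ 0.5904 -0.298 ] -165.79 (np.float64(-12.720776557922363), 0.004, 0.042)
```

View pics/w3f.png

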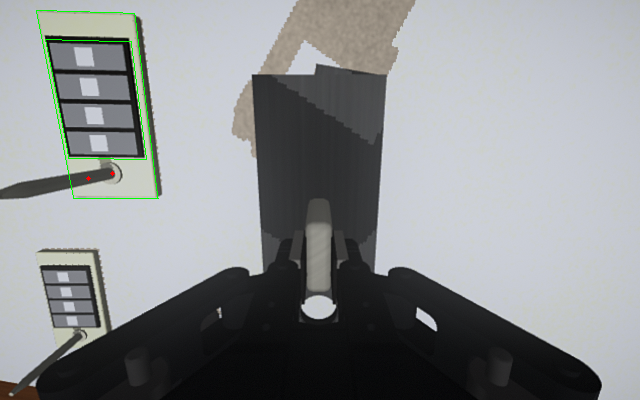

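View pics/t3f.png

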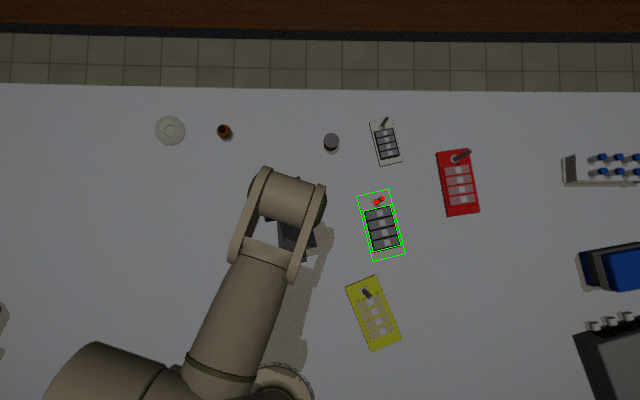

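Base fits agree: rod axis ≈ (0.5933, −0.2955), yaw −166.05°, so the TCP goal is (0.5254, −0.3124), jaw yaw 103.95°. First level and raise, then approach.

```bash
python3 -m crank '[1,0,-0.15,0,-0.2,0.07,0.08, 1,0,-0.15,0,-0.2,0.07,0.08, 1,0,-0.2,0,0,0,0, 1,0,0,0,0,0,0, 1,-0.3,0,0.1,0,0,0, 1,-0.5,0,0.17,0,0,0, 1,-0.5,0,0.17,0,0,0, 1,-0.5,0,0.17,0,0,0, 1,-0.3,0,0.1,0,0,0, 1,0,0,0,0,0,0]'; python3 to.py .5254 -.3124 .195 103.95
python3 - <<'E'
from h import *
for n in('top','scene'):
    c=camera(n);a=c['color'][:,:,::-1].copy();P=w2pix(c,[[.5933,-.2955,z] for z in(.015,.05,.1,.137)])
    print(P.round(1).tolist())
    r,q=P[1].round().astype(int)
    for p in P:cv2.circle(a,(int(round(p[1])),int(round(p[0]))),0,(0,0,255),-1)
    cv2.imwrite(f'pics/rod_{n}.png',cv2.resize(a[r-35:r+35,q-45:q+45],None,fx=6,fy=6,interpolation=cv2.INTER_NEAREST))
E
```

```text
time_s: 9.65
position: [0.5375, -0.1513, 0.2021]
eef_rot: [0.437, 0.558, -0.557, -0.433]
force: [0.2, -0.1, -4.5]
width: 0.0124
t 9.65 pos [ 0.5375 -0.1513  0.2021] shift [-3.83  0.18  1.27] turn [ 0.05  0.   -0.03] F [ 0.2 -0.1 -4.5] w 0.0124
[[201.6, 374.8], [200.6, 376.9], [199.0, 380.1], [197.8, 382.7]]
[[213.0, 254.1], [205.6, 252.8], [194.4, 251.0], [185.6, 249.5]]
```

View pics/rod_top.png

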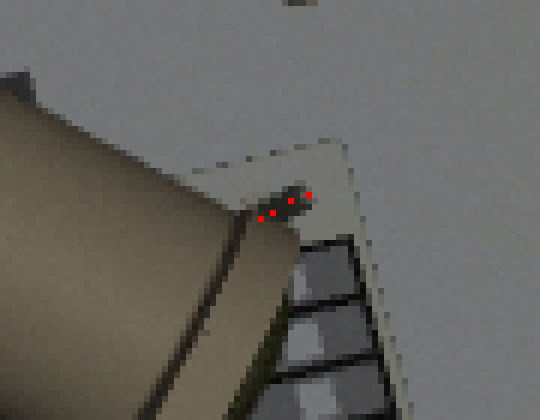

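View pics/rod_scene.png

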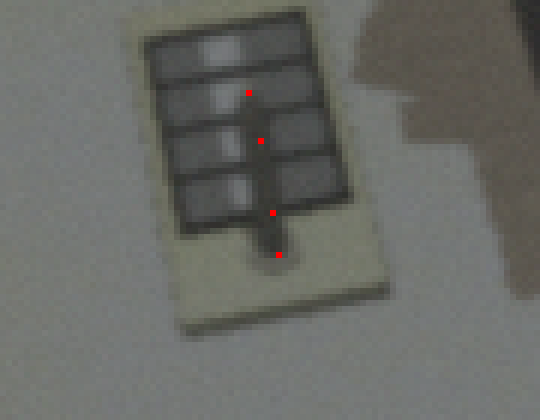

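The projected rod axis lies on the rod in both views, within about a pixel. Moving above it.

```bash
python3 -m crank '[1,-0.3,0,0.1,0.05,0,-0.03, 1,-0.5,0,0.17,0,0,0, 1,-0.6,0,0.2,0,0,0, 1,-0.6,0,0.2,0,0,0, 1,-0.6,0,0.2,0,0,0, 1,-0.6,0,0.2,0,0,0, 1,-0.4,0,0.13,0,0,0, 1,-0.2,0,0.06,0,0,0, 1,0,0,0,0,0,0, 1,0,0,0,0,0,0]'; python3 to.py .5254 -.3124 .175 103.95
python3 - <<'E'
from h import *
c=camera('wrist');save(c,'w4.png')
for q in('handle','drilled','press'):print(q,[(round(d['p'],2),d['at']) for d in spot_point(c,q)])
E
```

```text
time_s: 10.58
position: [0.5271, -0.31, 0.2013]
eef_rot: [0.43, 0.561, -0.559, -0.434]
force: [0.7, 0.3, -3.8]
width: 0.0121
t 10.58 pos [ 0.5271 -0.31    0.2013] shift [-0.05  0.66  0.05] turn [-0.01  0.13  0.05] F [ 0.7  0.3 -3.8] w 0.0121
handle [(0.62, [239.9, 319.4])]
drilled []
press [(0.68, [263.1, 130.0])]
```

View pics/w4.png

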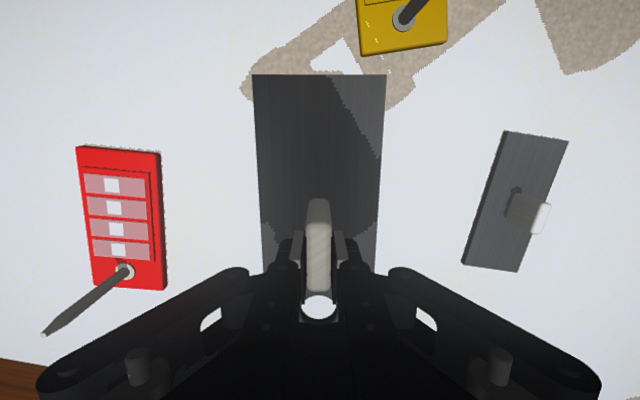

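```bash
python3 - <<'E'
from h import *
s=get_state();c=camera('wrist')
# plate top corners predicted in tool axes: platen x=tool z, platen y=tool x, tool y=down
def pix(px,py,pz):
    Pt=np.array([py,.0214-pz,px-.07]);W=T_tool(s)@np.r_[Pt,1];return w2pix(c,W[:3],s)[0].round(1)
print(pix(.165,-.04,.01),pix(.165,.04,.01),pix(.05,-.04,.01),pix(.05,.04,.01),'hole',pix(0,0,.01),'end edge 5deg droop would be',pix(.165,.04,.01-.008))
E
python3 -m crank '[1,-0.05,0.2,0.05,0,0.13,0.05, 1,0,0.3,0,0,0,0, 1,0,0.3,0,0,0,0, 1,0,0.2,0,0,0,0, 1,0,0,0,0,0,0, 1,0,0,0,0,0,0, 1,0,0,0,0,0,0, 1,0,0,0,0,0,0, 1,0,0,0,0,0,0, 1,0,0,0,0,0,0]'; python3 to.py .5254 -.3124 .161 103.95
python3 - <<'E'
from h import *
c=camera('wrist');cv2.imwrite('pics/w5.png',cv2.resize(c['color'][200:340,220:420,::-1],None,fx=4,fy=4))
c=camera('scene');a=c['color'][130:250,180:340,::-1];cv2.imwrite('pics/s5.png',cv2.resize(a,None,fx=4,fy=4,interpolation=cv2.INTER_CUBIC))
E
```

```text
[ 72.6 250.8] [ 72.6 386.8] [250.8 261.7] [250.8 375.9] hole [311.7 318.8] end edge 5deg droop would be [ 74.8 383.7]
time_s: 11.67
position: [0.5264, -0.3101, 0.1607]
eef_rot: [-0.437, -0.556, 0.558, 0.434]
force: [-0.3, -0.0, -4.2]
width: 0.0123
t 11.67 pos [ 0.5264 -0.3101  0.1607] shift [-0.05 -0.01  0.04] turn [ 0.01  0.01 -0.04] F [-0.3 -0.  -4.2] w 0.0123
```

View pics/w5.png

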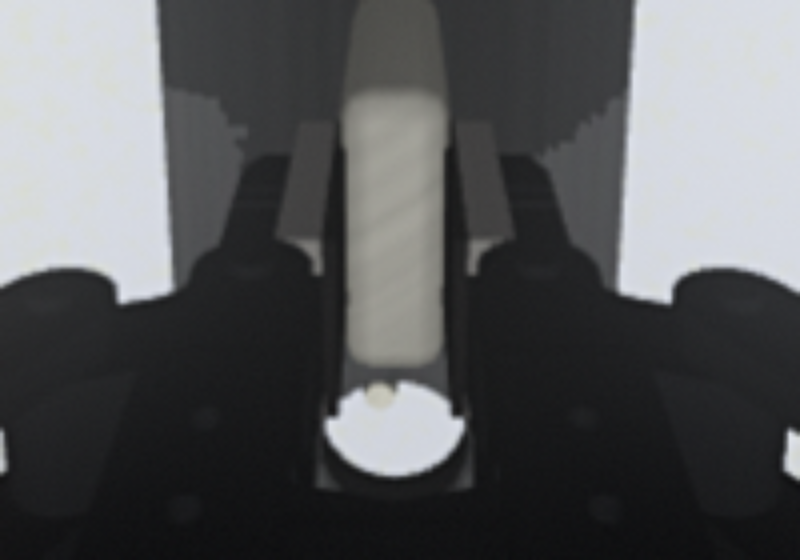

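View pics/s5.png

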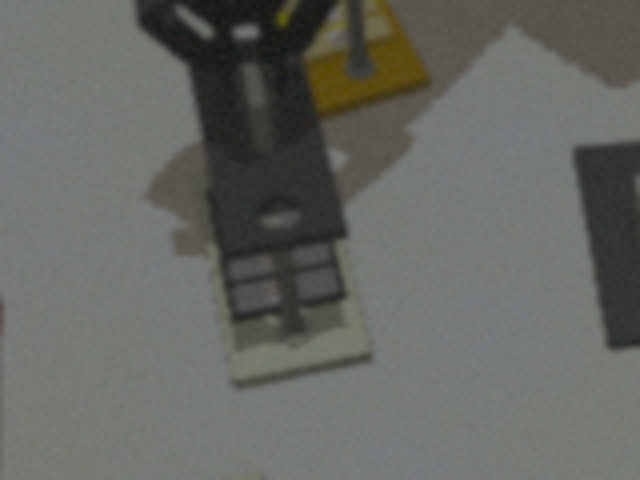

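The wrist view shows the rod's tip (about 299,315 in the full picture) just visible in the hole. Triangulating it against the hole.

Run:
```python
from h import *
s=get_state();c=camera('wrist')
T=T_tool(s)
tip=pix2w(c,[[298.4,314.8]],.137,s)[0]
hole=(T@[0,0,-.07,1])[:3]
u=-T[:3,2];v=T[:3,0]
d=hole-tip;print('tip',tip.round(4),'hole',hole.round(4),'tool x,z of tip rel hole',((tip-hole)@v*1000).round(1),((tip-hole)@T[:3,2]*1000).round(1))
# hole outline measured in crop: top face ellipse left/right extremes
print(pix2w(c,[[306,301],[306,337],[296,318.5],[319,318.5]],s['position'][2]-.0114,s)@np.c_[T[:3,0],T[:3,2]]-hole@np.c_[T[:3,0],T[:3,2]])
```

```text
tip [ 0.5925 -0.2969  0.137 ] hole [ 0.5943 -0.2932  0.1607] tool x,z of tip rel hole -3.1 2.7
[[-0.01321127  0.00492283]
 [ 0.01356167  0.00500438]
 [-0.00019171  0.01351563]
 [-0.00019261 -0.00644811]]
```

Tip offset is small (−3.1, +2.7 mm), agreeing with the base fit. Correct it and start down.

```bash
python3 -m crank '[1,-0.08,0,0.06,0,0,-0.04, 1,0,0,0,0,0,0, 1,0,0,0,0,0,0, 1,0,0.2,0,0,0,0, 1,0,0.2,0,0,0,0, 1,0,0.2,0,0,0,0, 1,0,0.2,0,0,0,0, 1,0,0,0,0,0,0, 1,0,0,0,0,0,0, 1,0,0,0,0,0,0]'; python3 to.py .525 -.313 .042 103.95
python3 - <<'E'
from h import *
c=camera('wrist');cv2.imwrite('pics/w6.png',cv2.resize(c['color'][200:340,220:420,::-1],None,fx=4,fy=4))
E
```

```text
time_s: 12.65
position: [0.5241, -0.3138, 0.1236]
eef_rot: [0.435, 0.557, -0.557, -0.436]
force: [-0.2, 0.4, -4.6]
width: 0.0126
t 12.65 pos [ 0.5241 -0.3138  0.1236] shift [ 0.01  2.04 -0.03] turn [-0.01  0.01  0.02] F [-0.2  0.4 -4.6] w 0.0126
```

View pics/w6.png

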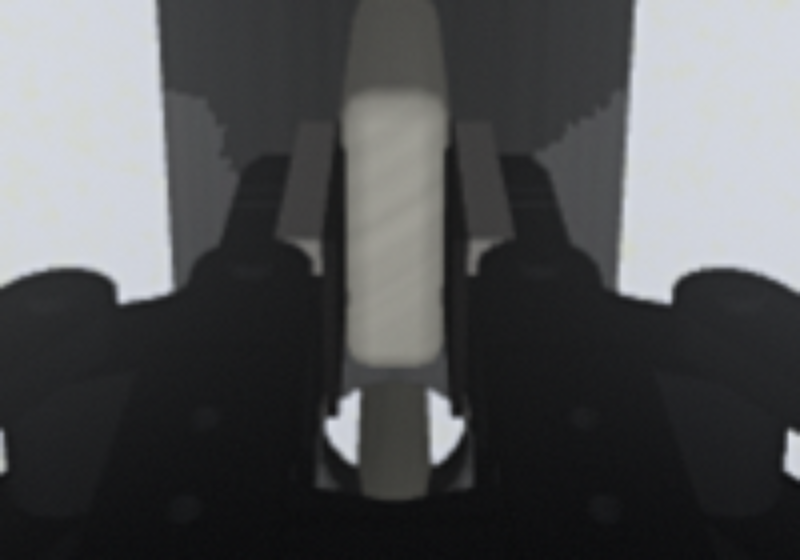

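The rod is in the hole and centred (rod columns 360–430, hole 325–465 in the crop), with no contact force. Continue to about 8 mm above the slides.

```bash
python3 -m crank '[1,0.01,0.2,-0.03,0,0,0, 1,0,0.25,0,0,0,0, 1,0,0.3,0,0,0,0, 1,0,0.3,0,0,0,0, 1,0,0.3,0,0,0,0, 1,0,0.25,0,0,0,0, 1,0,0.2,0,0,0,0, 1,0,0,0,0,0,0, 1,0,0,0,0,0,0, 1,0,0,0,0,0,0]'; python3 to.py .525 -.313 .042 103.95
python3 - <<'E'
from h import *
c=camera('wrist');save(c,'w7.png')
c=camera('scene');a=c['color'][130:250,180:340,::-1];cv2.imwrite('pics/s7.png',cv2.resize(a,None,fx=4,fy=4,interpolation=cv2.INTER_CUBIC))
E
```

```text
time_s: 13.53
position: [0.5258, -0.313, 0.0453]
eef_rot: [0.435, 0.558, -0.557, -0.435]
force: [0.0, -0.2, -4.7]
width: 0.0124
t 13.53 pos [ 0.5258 -0.313   0.0453] shift [0.   0.08 0.02] turn [0.01 0.01 0.01] F [ 0.  -0.2 -4.7] w 0.0124
```

View pics/w7.png

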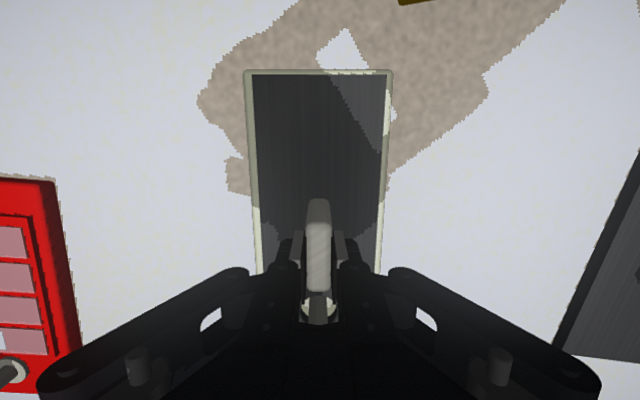

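View pics/s7.png

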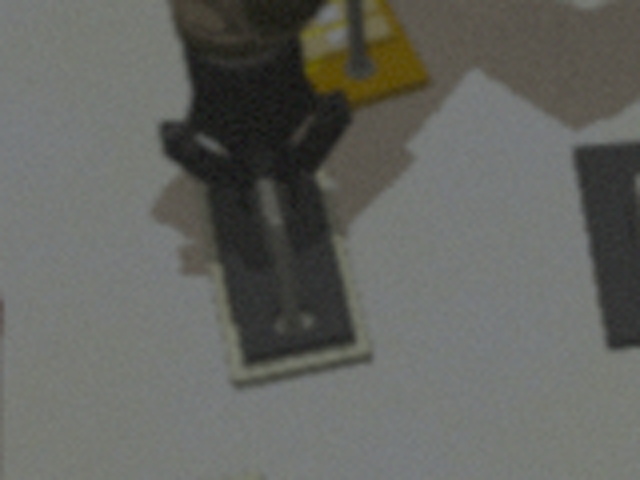

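The platen is in line, with even margins on the bed (left 245–253, right 386–393), and about 3 mm is left to go. Lowering in small steps until the weight comes off.

```bash
python3 -m crank '[1,0,0.03,0,0,0,0, 1,0,0.03,0,0,0,0, 1,0,0.03,0,0,0,0, 1,0,0,0,0,0,0, 1,0,0,0,0,0,0, 1,0,0,0,0,0,0, 1,0,0,0,0,0,0, 1,0,0,0,0,0,0, 1,0,0,0,0,0,0, 1,0,0,0,0,0,0]'; python3 to.py .525 -.313 .042 103.95
```

```text
time_s: 14.47
position: [0.5268, -0.3138, 0.0438]
eef_rot: [0.437, 0.557, -0.557, -0.434]
force: [0.9, -0.1, -4.2]
width: 0.0126
t 14.47 pos [ 0.5268 -0.3138  0.0438] shift [0.03 0.05 0.04] turn [ 0.03  0.01 -0.04] F [ 0.9 -0.1 -4.2] w 0.0126
```

```bash
python3 -m crank '[1,0.02,0.03,0.03,0.03,0,-0.04, 1,0,0.03,0,0,0,0, 1,0,0.03,0,0,0,0, 1,0,0,0,0,0,0, 1,0,0,0,0,0,0, 1,0,0,0,0,0,0, 1,0,0,0,0,0,0, 1,0,0,0,0,0,0, 1,0,0,0,0,0,0, 1,0,0,0,0,0,0]'; python3 to.py .525 -.313 .042 103.95
```

```text
time_s: 15.3
position: [0.5253, -0.3133, 0.042]
eef_rot: [0.435, 0.557, -0.557, -0.435]
force: [-0.5, 1.6, -1.9]
width: 0.0125
t 15.3 pos [ 0.5253 -0.3133  0.042 ] shift [ 0.01 -0.    0.01] turn [ 0.    0.01 -0.  ] F [-0.5  1.6 -1.9] w 0.0125
```

Contact has begun: force has gone from −4.5 to −1.9 N. One more small nudge.

```bash
python3 -m crank '[1,0,0.03,0,0,0,0, 1,0,0.02,0,0,0,0, 1,0,0,0,0,0,0, 1,0,0,0,0,0,0, 1,0,0,0,0,0,0, 1,0,0,0,0,0,0, 1,0,0,0,0,0,0, 1,0,0,0,0,0,0, 1,0,0,0,0,0,0, 1,0,0,0,0,0,0]'; python3 to.py .525 -.313 .042 103.95; python3 -c "
from h import *
s=get_state();print(s['ft_torque'],s['force'])"
```

```text
time_s: 16.13
position: [0.5253, -0.3133, 0.0419]
eef_rot: [-0.436, -0.557, 0.557, 0.435]
force: [-1.5, 0.3, -2.0]
width: 0.0124
t 16.13 pos [ 0.5253 -0.3133  0.0419] shift [ 0.01 -0.    0.01] turn [ 0.01  0.01 -0.01] F [-1.5  0.3 -2. ] w 0.0124
[ 0.08484283  0.17224091 -0.07771954] [-1.46635676  0.30730916 -2.02645369]
```

```bash
python3 -m crank '[1,0,0.05,0,0,0,0, 1,0,0.05,0,0,0,0, 1,0,0.05,0,0,0,0, 1,0,0,0,0,0,0, 1,0,0,0,0,0,0, 1,0,0,0,0,0,0, 1,0,0,0,0,0,0, 1,0,0,0,0,0,0, 1,0,0,0,0,0,0, 1,0,0,0,0,0,0]'; python3 to.py .525 -.313 .042 103.95; python3 -c "
from h import *
s=get_state();print(s['ft_torque'],s['force'])
c=camera('wrist');save(c,'w8.png')
c=camera('scene');a=c['color'][130:250,180:340,::-1];cv2.imwrite('pics/s8.png',cv2.resize(a,None,fx=4,fy=4,interpolation=cv2.INTER_CUBIC))"
```

```text
time_s: 16.97
position: [0.5256, -0.3135, 0.0419]
eef_rot: [-0.437, -0.557, 0.558, 0.433]
force: [0.1, 1.5, -0.2]
width: 0.0127
t 16.97 pos [ 0.5256 -0.3135  0.0419] shift [ 0.02 -0.    0.01] turn [ 0.02  0.02 -0.04] F [ 0.1  1.5 -0.2] w 0.0127
[ 0.14293088  0.21156753 -0.04580225] [ 0.13633288  1.54943603 -0.20581574]
```

View pics/w8.png

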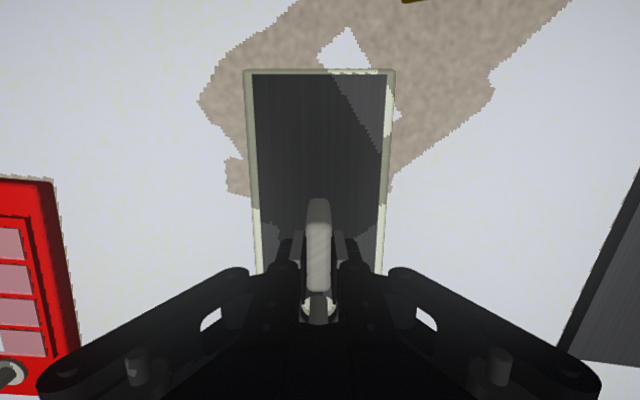

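View pics/s8.png

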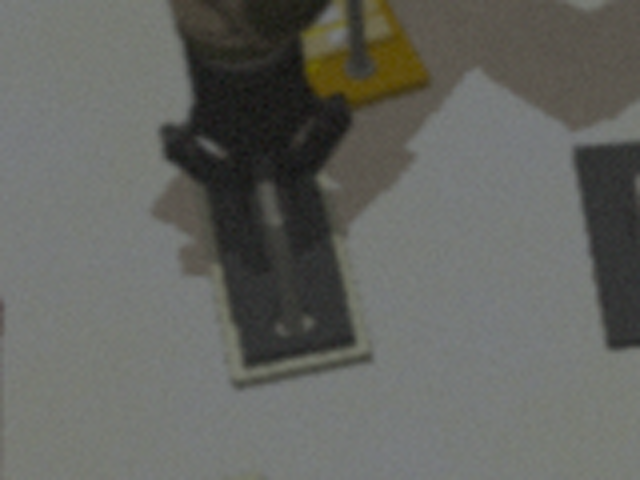

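The wrist carries no weight now (Fz ≈ −0.2 N) and the height is stable at the rest level. Release.

```bash
python3 -m crank '[0.5,0,0,0,0,0,0, 0.5,0,0,0,0,0,0, 0.3,0,0,0,0,0,0, 0.3,0,0,0,0,0,0, 0,0,0,0,0,0,0, 0,0,0,0,0,0,0, 0,0,0,0,0,0,0, 0,0,0,0,0,0,0, 0,0,0,0,0,0,0, 0,0,0,0,0,0,0]'; python3 to.py .525 -.313 .042 103.95
python3 -c "
from h import *
c=camera('wrist');save(c,'w9.png')"
```

```text
time_s: 17.9
position: [0.5265, -0.3144, 0.0425]
eef_rot: [-0.438, -0.557, 0.558, 0.432]
force: [0.0, 0.1, 0.3]
width: 0.0423
t 17.9 pos [ 0.5265 -0.3144  0.0425] shift [0.04 0.01 0.03] turn [ 0.04  0.02 -0.07] F [0.  0.1 0.3] w 0.0423
```

View pics/w9.png

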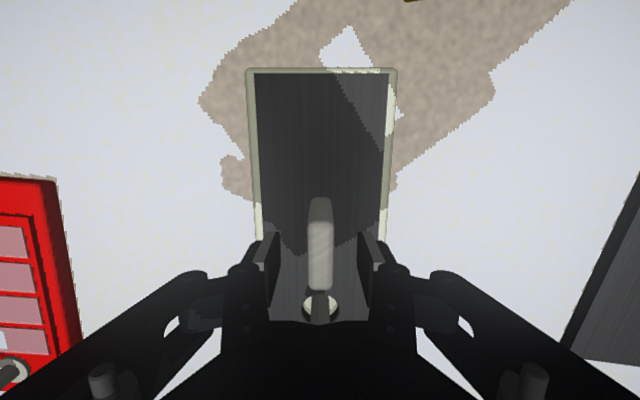

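The fingers are clear of the handle on both sides (42 mm open) and the platen did not move. Going straight up, with the small tilt corrected.

```bash
python3 -m crank '[0,0,-0.1,0,0.04,0,-0.07, 0,0,-0.3,0,0,0,0, 0,0,-0.5,0,0,0,0, 0,0,-0.6,0,0,0,0, 0,0,-0.6,0,0,0,0, 0,0,-0.6,0,0,0,0, 0,0,-0.6,0,0,0,0, 0,0,-0.6,0,0,0,0, 0,0,-0.3,0,0,0,0, 0,0,0,0,0,0,0]'
python3 -m crank '[0,0,0,0.3,0,0,0, 0,0,0,0.6,0,0,0, 0,0,0,0.6,0,0,0, 0,0,0,0.6,0,0,0, 0,0,0,0.6,0,0,0, 0,0,0,0.6,0,0,0, 0,0,0,0.3,0,0,0, 0,0,0,0,0,0,0, 0,0,0,0,0,0,0, 0,0,0,0,0,0,0]'
python3 - <<'E'
from fit import *
print(get_state()['position'])
D=[(rect(-.025,.165,-.04,.04),.0305,-1)]
for n in('wrist','top','scene'):
    s=get_state();c=camera(n)
    p,f=edgefit(c,[.593,-.296,np.radians(-166)],D,s if n=='wrist' else None);print(n,p[:2].round(4),np.degrees(p[2]).round(2),f)
    im=c['color'][:,:,::-1].copy();cv2.polylines(im,[np.round(w2pix(c,fr(p,D[0][0],.0305),s if n=='wrist' else None)[:,::-1]*16).astype(int)],1,(0,255,0),1,8,4)
    if n=='scene': im=cv2.resize(im[130:250,180:370],None,fx=4,fy=4)
    cv2.imwrite(f'pics/end_{n}.png',im)
E
```

```text
time_s: 18.78
position: [0.5259, -0.3141, 0.2202]
eef_rot: [0.433, 0.558, -0.557, -0.437]
force: [-0.2, -0.3, -0.4]
width: 0.0429
time_s: 19.62
position: [0.3725, -0.3468, 0.211]
eef_rot: [0.427, 0.559, -0.556, -0.443]
force: [-0.5, 1.0, 0.6]
width: 0.0425
[ 0.3724539  -0.34678819  0.21101868]
wrist [ 0.5895 -0.298 ] -166.1 -46.22319793701172
top [ 0.593  -0.2931] -166.33 -25.040889739990234
scene [ 0.5986 -0.2964] -165.94 -15.807831764221191
```

View pics/end_wrist.png

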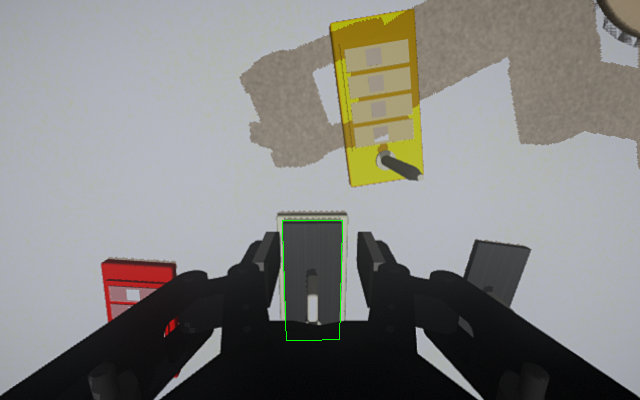

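View pics/end_scene.png

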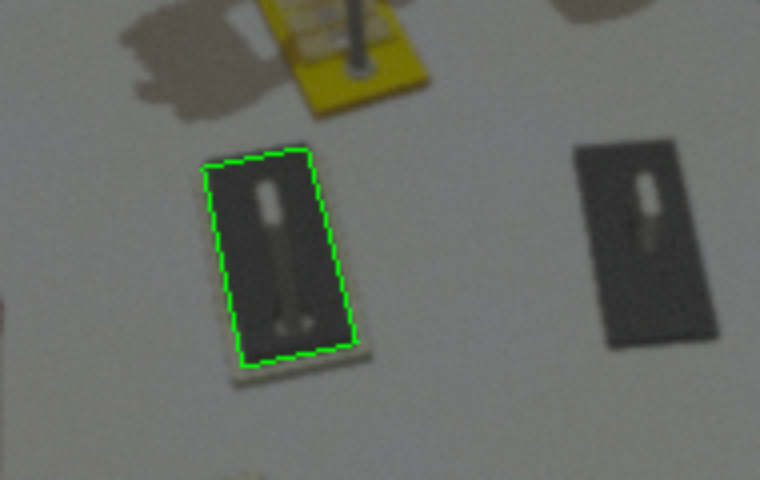

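The platen lies flat over the rod and in line with the bed (yaw −165.9 to −166.3° against the bed's −166.05°). The plain platen has not been moved, so I'm handing in.

```bash
python3 -c "
from station import *
print(finish_job())"
```

```text
the job is handed in; nothing more can be done
None
```

The drilled platen now lies flat on the slides of the larger white press, in line with the bed, with the rod through its hole. I handed the job in at about 20 s, with the gripper open and well clear of everything.

- **Lowering:** I gripped it by the handle, centred the hole on the rod tip using the wrist camera, and lowered it level. I let go only once the wrist force had fallen from about −4.5 N to about 0 at the rest height, so it was not dropped.
- **Alignment:** After release, the three camera views put the platen at −165.9 to −166.3°, against the bed's −166.05°. Its outline sits within the white base in the scene view.
- **Plain platen:** The robot never touched it. In the last scene picture it sits where it was before.
- **Where the checks disagreed:**
  - The first automatic fit of the press drifted off, so I redid it from the colour edges before relying on it.
  - The three views differ by up to about 9 mm on the platen's final position. The wrist fit was partly hidden by the gripper. The rod seen through the hole is the firmer evidence.

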